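# Put the breakfast things back on their stands

## Robot

A 6-joint arm with a two-finger parallel gripper is mounted at the origin on the work surface; the furniture and walls round the work are solid. World frame = base frame: x ahead of the robot, y to its left, z up, the work surface at z = 0. Lengths are in mm, angles in rad, forces in N, time in s.
With the tool pointing down it reaches from about 350 to 975 mm from the base axis. Payload 7.1 kg.
Tool frame: the origin (TCP) lies at the very end of the fingers, on their centre line; the grasp point (between the pads) lies 19 mm behind it; z points along the fingers, y is the line along which they close (so a half turn about z gives the same grasp; the last joint's range is limited). The gripper opens to 88 mm and grips with 3 to 60 N. Pads are 20 mm wide; open, the fingers measure 115 mm over their backs; the gripper's body (75 mm by 178 mm) begins 61 mm behind the grasp point.
Start: joints at [1.221, 0.423, 1.63, -0, 1.089, -0.019], TCP at [202.968, 591.108, 222.675] pointing down, gripper open.
Joint ranges: [-3, 3], [-0.9, 2.11], [0.09, 2.58], [-1.31, 4.45], [0.11, 2.69], [-2.54, 2.54]. Speed limits (rad/s): [2.39, 2.39, 3.01, 3.14, 3.14, 3.14].

## Interface

Orientations are given as a 3x3 rotation matrix whose columns are the frame's x, y, z axes.
In Python, from station import arm gives the robot as it stands. The module is installed in compiled form; this text tells all that it offers.
- The arm moves only by the tool send_rows, never from a script. Its argument "deltas" is a list of rows, each an object of numbers: "dx", "dy", "dz": the shift along the world's x, y, z in m; "rx", "ry", "rz": the turn, a rotation vector about the world's x, y, z in rad; "fingers": the opening, from 0 (shut) to 1 (fully open). A call has 1 to 12 rows; each row shifts and turns the commanded pose from where the row before left it; what a row does not reach is not made up. A row lasts 1/10 s, in which the tool goes at most 50 mm and 8.59 degrees, less where a joint would pass 70% of its speed; a pose out of reach is approached as far as the arm can. A call with a gripper value outside its range is refused whole. The fingers move at their own pace and stop on an object; "newtons" is the grip in N (left out, the last holds). Time passes only in rows, so rows that do not move let the fingers close. It gives the time, the measured TCP pose, the force, the opening and the grip force at its end, in the units of the state.
- arm.sense(): the state, without advancing time (a new reading comes with each control period).
- arm.capture(name): name is "side" or "top"; returns the picture (480x640x3 uint8, red, green, blue); there is no depth.
- arm.get_calibration(name): a dict with "K" (3x3 intrinsics, pixels), "R" (3x3) and "t" (3): a world point X has camera coordinates R X + t. Camera axes: x right, y down, z forward; pixel columns grow to the right and rows downward; lengths in mm; the calibration is good to about 2 mm. A picture is of the moment at which its call begins. get_calibration takes no time and is no camera call.
- arm.close_job(): hands the job in; it is judged then, once.
The state is a dict: "t": time; "joint_positions": joint angles; "dq": joint speeds; "joint_efforts": joint torques, N m; "tool_pos": TCP position; "tool_rot": TCP orientation; "ft_force": force on the tool from outside, world axes, zero at the start; "torque": the same for the moment, N m; "grip_width": finger opening in mm; "finger_force": force on a finger pad.
Only numpy, scipy, OpenCV 4.12 (cv2) and the standard library are available. Lean on these libraries where they do the work, as an engineer would, in place of code of your own. Each camera call takes 0.05 s, during which the arm holds its last target. There are 200 camera calls.

## Task

Put each breakfast thing upright inside the rim of the wooden stand cut for it: the salt shaker on the small round stand, the pepper mill on the large round stand, the kitchen timer on the square stand and the butter dish on the oblong stand, lying the same way as the stand. Each must sit flat on the floor of its stand, and nothing may be tipped over on the way. Leave the garlic bulb and the red-capped spice jar where they are.

Things in the scene. Friction and masses are not known exactly. Their poses are not given: they have to be found in the camera images.
- salt: Salt shaker: grey filling in a clear body, grey domed cap with holes, 90 mm tall. Round about z; body 44 mm in diameter up to 70 mm height, cap 34 mm in diameter above; grip across the body at 60 mm height. 100 g. Origin: centre of its underside; z up.
- pepper: Pepper mill: dark brown turned wood with a small metal button on top, the tallest loose thing, 150 mm. Round about z, 58 mm in diameter at the foot (treat as 58 mm up to 108 mm height), round head 50 mm in diameter from 109 to 139 mm height, grip there at 120 mm; the head does not turn. 180 g. Origin: centre of its underside; z up.
- timer: Kitchen timer: white round base, teal domed top, 57 mm tall. Base 67 mm in diameter up to 25 mm height, dome 64 mm above it, narrowing to 48 mm height; on top a grip bar 36 mm (its x) by 8 mm (its y), 45 to 57 mm height. The top does not turn. Grip across the base and lower dome at 30 to 35 mm height, or pinch the bar. 160 g. Origin: centre of its underside; z up.
- butter: Butter dish of grey steel: oblong base plate 92 mm (its x) by 150 mm (its y), 10 mm thick; on it a cover 66 by 122 mm that reaches 44 mm height; on the middle of the cover a round knob 18 mm in diameter, top at 62 mm height. The cover is fixed to the base, so the dish can be lifted by the knob. Either way round will do. 380 g. Origin: centre of its underside; z up.
- stand_small_round: Stand for the salt shaker: the smaller of the two round ones, outside 74 mm in diameter, round well 58 mm in diameter. Plain brown wood, fixed to the worktop. Floor 4 mm and rim top 10 mm above the worktop, rim 8 mm wide. Origin: centre of its underside, at worktop height; z up.
- stand_large_round: Stand for the pepper mill: the larger of the two round ones, outside 92 mm in diameter, round well 76 mm in diameter. Plain brown wood, fixed to the worktop. Floor 4 mm and rim top 10 mm above the worktop, rim 8 mm wide. Origin: centre of its underside, at worktop height; z up.
- stand_square: Stand for the kitchen timer: square, outside 103 by 103 mm, square well 87 by 87 mm, its sides along its x and y. Plain brown wood, fixed to the worktop. Floor 4 mm and rim top 10 mm above the worktop, rim 8 mm wide. Origin: centre of its underside, at worktop height; z up.
- stand_oblong: Stand for the butter dish: oblong, outside 126 mm (its x) by 184 mm (its y), well 110 mm (its x) by 168 mm (its y). Plain brown wood, fixed to the worktop. Floor 4 mm and rim top 10 mm above the worktop, rim 8 mm wide. Origin: centre of its underside, at worktop height; z up.
- garlic: Garlic bulb, pale pink, 56 mm in diameter and 56 mm tall; a bystander, to be left where it is. Origin: centre of its underside; z up.
- spice_jar: Spice jar with a red cap, 45 mm in diameter and 106 mm tall; a bystander, to be left where it is. Origin: centre of its underside; z up.
Things that resemble listed ones, but are neither listed nor needed, are in the scene too. What is shaped like the butter but purple is not meant. What is shaped like the salt but blue is not meant.

How it is judged (in metres and radians):
At the end, for the whole second after the job is handed in: Each of the four stands let go, upright (0.08 rad) and at rest in its own stand: underside within 3 mm of the stand's floor, centre within 15 mm of its centre; butter dish within 0.15 rad of the stand's long side; garlic and spice jar within 30 mm of their starts (horizontal distance between salt and stand_small_round below 0.015 m and z of salt in the frame of stand_small_round between 0.001 and 0.007 m and angle between each of salt, pepper, timer, butter's own z axis and vertical below 0.08 rad and linear speed of each of salt, pepper, timer, butter below 0.02 m/s and angular speed of each of salt, pepper, timer, butter below 0.2 rad/s and horizontal distance between pepper and stand_large_round below 0.015 m and z of pepper in the frame of stand_large_round between 0.001 and 0.007 m and horizontal distance between timer and stand_square below 0.015 m and z of timer in the frame of stand_square between 0.001 and 0.007 m and horizontal distance between butter and stand_oblong below 0.015 m and z of butter in the frame of stand_oblong between 0.001 and 0.007 m and angle between the y axis of butter and the y axis of stand_oblong, either way round below 0.15 rad and distance of each of garlic, spice_jar from where it was at the start of the episode below 0.03 m); the robot touches nothing.
It fails at once if one of the four breakfast things is tipped over (more than 0.6 rad) (angle between any of salt, pepper, timer, butter's own z axis and vertical above 0.6 rad).
It fails at once if the garlic bulb or the spice jar is pushed more than 30 mm from its place (distance of any of garlic, spice_jar from where it was at the start of the episode above 0.03 m).
It also fails if it takes over 120 s, if anything falls off the work surface, if the arm or the gripper's body presses on something with over 40 N, if the wrist force passes 120 N, or if a joint passes its speed limit or range.

## Working session

There is one attempt and no reset: what is moved stays moved. The work goes in short steps, Python scripts to look and compute and a tool call to move; the robot and the scene stay as the last step left them, time stands still between calls to the robot, and variables do not carry over. Pictures are saved under pics/ and viewed, at most 14 in all, crops included, and the job is handed in when it is done.

Besides the shell and the picture viewer there is one more tool, called after "Call:" as a command line: name --argument value ..., lists and objects as JSON in quotes. send_rows: Moves the arm, as the interface text tells. Its arguments: {"type":"object","properties":{"deltas":{"type":"array"},"newtons":{"type":"number"}},"required":["deltas"]}

```bash
mkdir -p pics; python3 - <<'E'
from station import arm
import cv2,numpy as np
for n in("side","top"):
    im=arm.capture(n); cv2.imwrite(f"pics/{n}0.png",im[:,:,::-1]); c=arm.get_calibration(n); print(n,np.round(c["K"],1).tolist(),np.round(c["R"],4).tolist(),np.round(c["t"],1).tolist(), (-c["R"].T@c["t"]).round())
s=arm.sense();print(s["t"],s["tool_rot"],s["grip_width"])
E
```

```text
side [[513.1, 0.0, 313.8], [0.0, 513.1, 237.4], [0.0, 0.0, 1.0]] [[0.9897, -0.1416, -0.0207], [-0.1032, -0.606, -0.7887], [0.0992, 0.7827, -0.6144]] [-511.5, 69.3, 1042.3] [ 410. -846.  684.]
top [[461.9, 0.0, 311.5], [0.0, 461.9, 240.5], [0.0, 0.0, 1.0]] [[-0.0118, -0.9999, -0.0028], [-0.9893, 0.0121, -0.1453], [0.1454, 0.001, -0.9894]] [15.1, 515.6, 1037.1] [ 359.    8. 1101.]
0.1 [[-9.45776534e-01  3.24817681e-01 -4.72272356e-04]
 [ 3.24818023e-01  9.45775635e-01 -1.30408106e-03]
 [ 2.30751018e-05 -1.38677184e-03 -9.99999038e-01]] 88.00600171940276
```

View pics/top0.png

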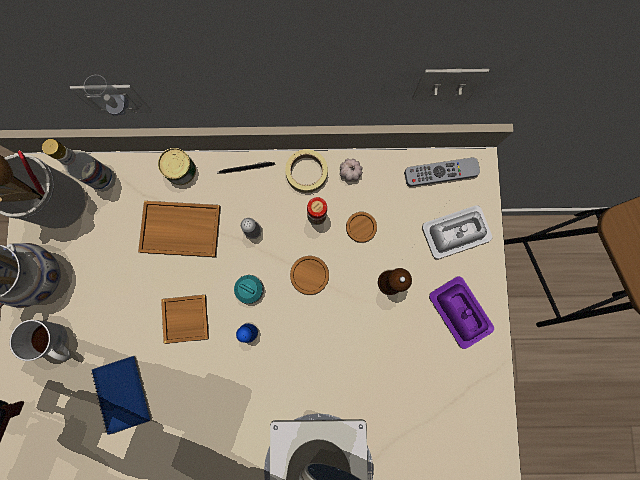

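View pics/side0.png

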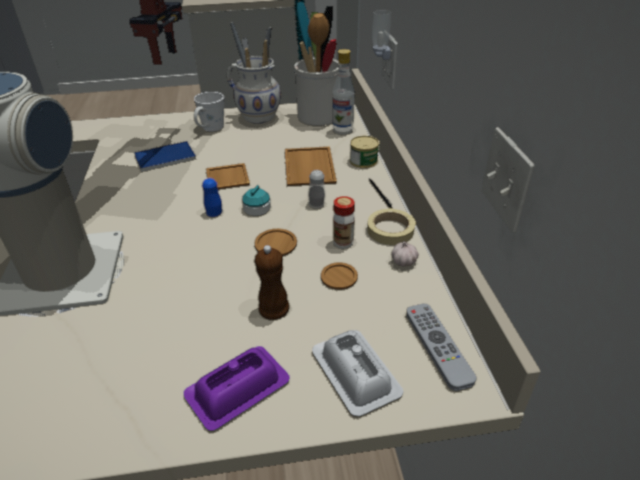

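The top view shows the stands at oblong (180,229), square (185,319), large round (310,275) and small round (361,227). The things are salt (250,228), timer (249,290), pepper (395,281) and the grey butter dish (457,233), with garlic (350,170) and spice jar (317,210) as bystanders. The side view shows the same layout: pepper top (267,250), butter knob (357,350), salt (317,188), timer (256,200).

```bash
cat > h.py <<'E'
import cv2,numpy as np
from station import arm
C={n:arm.get_calibration(n) for n in("side","top")}
C={n:{k:np.array(v,float) for k,v in c.items()} for n,c in C.items()}
def ray(n,p):
    c=C[n];d=c["R"].T@np.linalg.solve(c["K"],[p[0],p[1],1]);return -c["R"].T@c["t"],d/np.linalg.norm(d)
def plane(n,p,z):
    o,d=ray(n,p);return o+d*(z-o[2])/d[2]
def tri(pt,ps):
    (a,d),(b,e)=ray("top",pt),ray("side",ps)
    s=np.linalg.lstsq(np.c_[d,-e],b-a,rcond=None)[0];P,Q=a+d*s[0],b+e*s[1]
    return (P+Q)/2,np.linalg.norm(P-Q)
def proj(n,X):
    c=C[n];q=c["K"]@(c["R"]@np.array(X,float)+c["t"]);return q[:2]/q[2]
def img(n,name): return cv2.imread(f"pics/{n}{name}.png")
def snap(name):
    for n in("side","top"): cv2.imwrite(f"pics/{n}{name}.png",arm.capture(n)[:,:,::-1])
def tiles(name,pts,out,r=33,k=3):
    rows=[]
    for n in("top","side"):
        im=img(n,name);L=[]
        for x,y in pts[n]:
            x=min(max(x,r),640-r);y=min(max(y,r),480-r)
            L.append(cv2.resize(im[y-r:y+r,x-r:x+r],None,fx=k,fy=k,interpolation=cv2.INTER_CUBIC))
        rows.append(np.hstack(L))
    cv2.imwrite(out,np.vstack(rows))
def blobs(n,name,lo,hi,amin=60):
    m=cv2.inRange(cv2.cvtColor(img(n,name),cv2.COLOR_BGR2HSV),lo,hi)
    return [c for c in cv2.findContours(cv2.morphologyEx(m,cv2.MORPH_CLOSE,np.ones((3,3))),cv2.RETR_EXTERNAL,cv2.CHAIN_APPROX_NONE)[0] if cv2.contourArea(c)>amin]
E
python3 - <<'E'
from h import *
tiles("0",{"top":[(250,228),(249,290),(395,281),(457,233)],"side":[(317,188),(256,200),(270,283),(357,368)]},"pics/t0.png")
for n in("top","side"):
  for nm,lo,hi in(("wood",(5,90,60),(20,255,255)),("teal",(82,80,30),(98,255,255))):
    for c in blobs(n,"0",lo,hi):
        (u,v),(w,h),a=cv2.minAreaRect(c); 
        if 60<cv2.contourArea(c)<9000: print(n,nm,round(u,1),round(v,1),round(w,1),round(h,1),round(a,1),cv2.contourArea(c),plane(n,(u,v),10).round(1)[:2])
E
```

```text
top wood 183.6 318.7 44.5 45.7 84.1 1879.5 [339.2 309.3]
top wood 399.9 277.6 20.2 19.7 77.0 252.5 [ 428.8 -198.5]
top wood 309.0 274.5 37.0 38.0 90.0 1121.0 [438.8  15.7]
top wood 361.0 226.5 29.0 30.0 90.0 681.0 [ 552.3 -110.2]
top wood 178.5 228.1 78.3 51.7 3.4 3813.0 [553.7 327.6]
top wood 318.0 205.5 14.0 13.0 0.0 108.0 [605.1  -7.8]
top wood 620.0 252.5 113.0 38.0 90.0 2479.0 [ 482.1 -723.2]
top wood 49.4 145.7 13.0 15.2 26.6 135.0 [764.  652.4]
top teal 247.5 288.5 27.0 27.0 90.0 585.0 [407.6 160.8]
side wood 338.5 275.5 25.0 35.0 90.0 715.5 [ 549.3 -115. ]
side wood 275.5 247.0 36.0 41.0 90.0 1069.0 [435.1  -6.1]
side wood 344.0 230.0 12.0 10.0 90.0 88.0 [587.4  27.7]
side wood 344.0 200.5 9.0 20.0 90.0 110.0 [608.9 140.6]
side wood 227.3 176.1 21.8 40.2 81.9 696.5 [337.8 300.9]
side wood 309.9 165.5 36.1 48.7 86.5 1421.0 [552.1 316.8]
side wood 309.9 57.2 28.1 10.7 72.5 102.5 [ 665.7 1146.1]
side wood 317.8 22.9 19.1 19.3 69.4 260.0 [ 765.1 1603.6]
side teal 255.2 198.2 20.5 22.6 45.0 348.5 [402.8 186.4]
side teal 302.2 23.9 49.0 12.8 83.7 437.0 [ 692.7 1603.7]
```

View pics/t0.png

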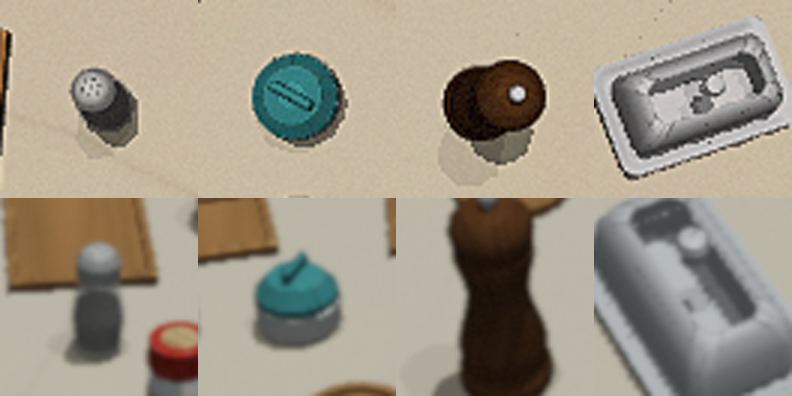

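The tiles show the salt cap near (248,225), the timer bar centred at (247,288) and running from about (239,285) to (254,292), the pepper button at (402,279) and the butter knob at (465,228). In the side view they are at (317,176), (255,190), (267,252) and (357,349). Next I'll triangulate them.

```bash
cat > m.py <<'E'
from h import *
import sys
nm=sys.argv[1] if len(sys.argv)>1 else "0"
for k,a,b in(("salt cap",(248.3,225),(316.7,176.3)),("timer bar",(246.7,288),(255.3,190.3)),("pepper",(402,279.3),(267.3,251.7)),("knob",(464.7,228.3),(356.7,349))):
    P,e=tri(a,b);print(k,P.round(1),"err",e.round(1))
a,b=[plane("top",p,57) for p in((239.3,284.7),(254.3,292.3))];print("bar dir",np.degrees(np.arctan2(*(b-a)[1::-1])).round(1),np.linalg.norm(b-a).round(1))
W={}
for n in("top","side"):
  for c in blobs(n,nm,(4,70,15),(22,255,255),400):
    (u,v),(w,h),t=cv2.minAreaRect(c)
    if cv2.contourArea(c)>6000: continue
    G=np.array([plane(n,p,5)[:2] for p in c[:,0].astype(float)],np.float32)
    r=cv2.minAreaRect(G); k=cv2.minEnclosingCircle(G)
    print(n,(round(u),round(v)),"rect",np.round(r[0],1),np.round(r[1],1),round(r[2],1),"circ",np.round(k[0],1),round(2*k[1],1))
# butter plate: low saturation region near (457,233)
im=img("top",nm);hs=cv2.cvtColor(im,cv2.COLOR_BGR2HSV);print("table",hs[340,330],"plate",hs[215,486],hs[248,436])
m=cv2.inRange(hs,(0,0,0),(179,28,255));k=np.zeros_like(m);k[195:272,410:502]=255
cs=cv2.findContours(m&k,0,1)[0];c=max(cs,key=cv2.contourArea)
for z in(0,10):
    r=cv2.minAreaRect(np.array([plane("top",p,z)[:2] for p in c[:,0].astype(float)],np.float32));print("butter z",z,np.round(r[0],1),np.round(r[1],1),round(r[2],1),cv2.contourArea(c))
for k,c in(("garlic",(350,170)),("jar",(317,207))):print(k,plane("top",c,50).round())
for k,p in(("small c",((361,226.5),(339,275.5))),):print(k,tri(*p))
E
python3 m.py
```

```text
salt cap [546.9 150.8  76.6] err 0.4
timer bar [406.  156.8  50.9] err 1.8
pepper [ 416.3 -178.2  140. ] err 1.4
knob [ 536.1 -341.    61.6] err 0.0
bar dir -117.2 38.1
top (184, 319) rect [339.7 309. ] [104.  105.3] 5.1 circ [339.9 308.9] 145.1
top (394, 281) rect [ 421.9 -185.9] [58.6 79.9] 16.7 circ [ 420.6 -186.3] 80.3
top (309, 275) rect [438.2  15.8] [90.3 90.1] 89.3 circ [438.8  15.6] 92.6
top (539, 226) rect [ 550.3 -540.5] [ 56.2 180.4] 2.4 circ [ 547.9 -540.2] 184.9
top (361, 226) rect [ 553.4 -110.8] [72.5 70.9] 89.3 circ [ 553.2 -110.9] 75.7
top (179, 228) rect [554.7 327.8] [186.5 127.7] 85.8 circ [555.9 328.1] 222.3
top (21, 173) rect [699.8 719.6] [143.3 104.6] 4.9 circ [701.1 722.7] 171.5
top (173, 163) rect [718.1 347.1] [82.1 78. ] 17.5 circ [720.4 346.9] 87.8
top (306, 168) rect [701.1  20.3] [103. 122.] 89.8 circ [702.5  31.6] 135.0
side (339, 276) rect [ 551.5 -108.5] [78.9 71.1] 80.6 circ [ 551.1 -108.4] 79.4
side (276, 274) rect [432.6 -69.1] [272.1  88.1] 87.0 circ [427.9 -68.8] 272.5
side (227, 176) rect [336.5 310.9] [103.2 113.5] 4.8 circ [337.4 312.1] 142.9
side (310, 166) rect [551.5 330. ] [195.1 125.8] 86.1 circ [552.6 331. ] 225.6
side (314, 42) rect [ 722.2 1400.5] [792.  112.1] 77.4 circ [ 734.7 1398. ] 794.1
table [ 22  46 198] plate [ 18  48 197] [135  22  47]
butter z 0 [ 539.3 -342.5] [ 93.7 152.8] 17.8 2309.5
butter z 10 [ 537.6 -339.3] [ 92.8 151.5] 17.8 2309.5
garlic [680. -84.  50.]
jar [593.  -5.  50.]
small c (array([ 552.05709063, -110.59650421,    5.94798016]), np.float64(1.962062612248234))
```

The stand sizes and centres agree with the text in both views. The timer, pepper and butter heights also fit. I'll do the timer first.

Call:
send_rows --deltas '[{"dx": 0.017,"dy": -0.036,"fingers": 1},{"dx": 0.017,"dy": -0.036},{"dx": 0.017,"dy": -0.036},{"dx": 0.017,"dy": -0.036},{"dx": 0.017,"dy": -0.036},{"dx": 0.017,"dy": -0.036},{"dx": 0.017,"dy": -0.036},{"dx": 0.017,"dy": -0.036},{"dx": 0.017,"dy": -0.036},{"dx": 0.017,"dy": -0.036},{"dx": 0.017,"dy": -0.036},{"dx": 0.016,"dy": -0.038}]' --newtons 25

```text
$.deltas[0]: bad value
```

Call:
send_rows --deltas '[{"dx": 0.017,"dy": -0.036,"dz": 0,"rx": 0,"ry": 0,"rz": 0,"fingers": 1}]' --newtons 25

```text
t: 0.2
tool_pos: [219.1, 557.5, 222.3]
tool_rot: [[-0.947, 0.322, 0.0], [0.322, 0.947, 0.002], [0.001, 0.002, -1.0]]
ft_force: [1.2, 1.0, -0.3]
grip_width: 88.0
finger_force: 0.0
```

Call:
send_rows --deltas '[{"dx": 0.017,"dy": -0.036,"dz": 0,"rx": 0,"ry": 0,"rz": 0,"fingers": 1},{"dx": 0.017,"dy": -0.036,"dz": 0,"rx": 0,"ry": 0,"rz": 0,"fingers": 1},{"dx": 0.017,"dy": -0.036,"dz": 0,"rx": 0,"ry": 0,"rz": 0,"fingers": 1},{"dx": 0.017,"dy": -0.036,"dz": 0,"rx": 0,"ry": 0,"rz": 0,"fingers": 1},{"dx": 0.017,"dy": -0.036,"dz": 0,"rx": 0,"ry": 0,"rz": 0,"fingers": 1},{"dx": 0.017,"dy": -0.036,"dz": 0,"rx": 0,"ry": 0,"rz": 0,"fingers": 1},{"dx": 0.017,"dy": -0.036,"dz": 0,"rx": 0,"ry": 0,"rz": 0,"fingers": 1},{"dx": 0.017,"dy": -0.036,"dz": 0,"rx": 0,"ry": 0,"rz": 0,"fingers": 1},{"dx": 0.017,"dy": -0.036,"dz": 0,"rx": 0,"ry": 0,"rz": 0,"fingers": 1},{"dx": 0.017,"dy": -0.036,"dz": 0,"rx": 0,"ry": 0,"rz": 0,"fingers": 1},{"dx": 0.016,"dy": -0.038,"dz": 0,"rx": 0,"ry": 0,"rz": 0,"fingers": 1},{"dx": 0,"dy": 0,"dz": -0.02,"rx": 0,"ry": 0,"rz": 0,"fingers": 1}]'

```text
t: 1.4
tool_pos: [408.9, 154.2, 204.2]
tool_rot: [[-0.944, 0.329, 0.005], [0.329, 0.944, 0.001], [-0.004, 0.002, -1.0]]
ft_force: [-0.8, 0.3, -0.6]
grip_width: 88.0
finger_force: 0.0
```

Call:
send_rows --deltas '[{"dx": 0,"dy": 0,"dz": -0.03,"rx": 0,"ry": 0,"rz": 0,"fingers": 1},{"dx": 0,"dy": 0,"dz": -0.04,"rx": 0,"ry": 0,"rz": 0,"fingers": 1},{"dx": 0,"dy": 0,"dz": -0.04,"rx": 0,"ry": 0,"rz": 0,"fingers": 1},{"dx": 0,"dy": 0,"dz": -0.03,"rx": 0,"ry": 0,"rz": 0,"fingers": 1},{"dx": 0,"dy": 0,"dz": -0.02,"rx": 0,"ry": 0,"rz": 0,"fingers": 1},{"dx": 0,"dy": 0,"dz": -0.015,"rx": 0,"ry": 0,"rz": 0,"fingers": 1},{"dx": 0,"dy": 0,"dz": -0.013,"rx": 0,"ry": 0,"rz": 0,"fingers": 1},{"dx": 0,"dy": 0,"dz": 0,"rx": 0,"ry": 0,"rz": 0,"fingers": 1},{"dx": 0,"dy": 0,"dz": 0,"rx": 0,"ry": 0,"rz": 0,"fingers": 0.6},{"dx": 0,"dy": 0,"dz": 0,"rx": 0,"ry": 0,"rz": 0,"fingers": 0.5},{"dx": 0,"dy": 0,"dz": 0,"rx": 0,"ry": 0,"rz": 0,"fingers": 0.5},{"dx": 0,"dy": 0,"dz": 0,"rx": 0,"ry": 0,"rz": 0,"fingers": 0.5}]'

```text
t: 2.6
tool_pos: [406.4, 157.3, 15.3]
tool_rot: [[-0.946, 0.325, 0.001], [0.325, 0.946, 0.0], [-0.001, 0.001, -1.0]]
ft_force: [-0.3, 0.9, 4.1]
grip_width: 66.4
finger_force: 25.0
```

Call:
send_rows --deltas '[{"dx": 0,"dy": 0,"dz": 0.02,"rx": 0,"ry": 0,"rz": 0,"fingers": 0.5},{"dx": 0,"dy": 0,"dz": 0.02,"rx": 0,"ry": 0,"rz": 0,"fingers": 0.5},{"dx": 0,"dy": 0,"dz": 0.02,"rx": 0,"ry": 0,"rz": 0,"fingers": 0.5},{"dx": -0.007,"dy": 0.016,"dz": 0,"rx": 0,"ry": 0,"rz": 0,"fingers": 0.5},{"dx": -0.011,"dy": 0.025,"dz": 0,"rx": 0,"ry": 0,"rz": 0,"fingers": 0.5},{"dx": -0.011,"dy": 0.025,"dz": 0,"rx": 0,"ry": 0,"rz": 0,"fingers": 0.5},{"dx": -0.011,"dy": 0.025,"dz": 0,"rx": 0,"ry": 0,"rz": 0,"fingers": 0.5},{"dx": -0.011,"dy": 0.025,"dz": 0,"rx": 0,"ry": 0,"rz": 0,"fingers": 0.5},{"dx": -0.009,"dy": 0.02,"dz": 0,"rx": 0,"ry": 0,"rz": 0,"fingers": 0.5},{"dx": -0.007,"dy": 0.016,"dz": 0,"rx": 0,"ry": 0,"rz": 0,"fingers": 0.5},{"dx": 0,"dy": 0,"dz": 0,"rx": 0,"ry": 0,"rz": 0,"fingers": 0.5},{"dx": 0,"dy": 0,"dz": 0,"rx": 0,"ry": 0,"rz": 0,"fingers": 0.5}]'

```text
t: 3.8
tool_pos: [338.7, 308.9, 74.7]
tool_rot: [[-0.946, 0.324, -0.0], [0.324, 0.946, -0.0], [0.0, -0.0, -1.0]]
ft_force: [-0.3, -0.1, -1.8]
grip_width: 66.2
finger_force: 25.0
```

Call:
send_rows --deltas '[{"dx": 0,"dy": 0,"dz": -0.02,"rx": 0,"ry": 0,"rz": 0,"fingers": 0.5},{"dx": 0,"dy": 0,"dz": -0.02,"rx": 0,"ry": 0,"rz": 0,"fingers": 0.5},{"dx": 0,"dy": 0,"dz": -0.01,"rx": 0,"ry": 0,"rz": 0,"fingers": 0.5},{"dx": 0,"dy": 0,"dz": -0.005,"rx": 0,"ry": 0,"rz": 0,"fingers": 0.5},{"dx": 0,"dy": 0,"dz": 0,"rx": 0,"ry": 0,"rz": 0,"fingers": 0.5},{"dx": 0,"dy": 0,"dz": 0,"rx": 0,"ry": 0,"rz": 0,"fingers": 0.5},{"dx": 0,"dy": 0,"dz": 0,"rx": 0,"ry": 0,"rz": 0,"fingers": 0.9},{"dx": 0,"dy": 0,"dz": 0,"rx": 0,"ry": 0,"rz": 0,"fingers": 1},{"dx": 0,"dy": 0,"dz": 0,"rx": 0,"ry": 0,"rz": 0,"fingers": 1},{"dx": 0,"dy": 0,"dz": 0.02,"rx": 0,"ry": 0,"rz": 0,"fingers": 1},{"dx": 0,"dy": 0,"dz": 0.03,"rx": 0,"ry": 0,"rz": 0,"fingers": 1},{"dx": 0,"dy": 0,"dz": 0.04,"rx": 0,"ry": 0,"rz": 0,"fingers": 1}]'

```text
t: 5.0
tool_pos: [338.0, 308.4, 109.7]
tool_rot: [[-0.946, 0.325, -0.002], [0.325, 0.946, -0.002], [0.002, -0.003, -1.0]]
ft_force: [0.8, 0.8, -0.4]
grip_width: 87.8
finger_force: 0.0
```

Call:
send_rows --deltas '[{"dx": 0.01,"dy": -0.008,"dz": 0.03,"rx": 0,"ry": 0,"rz": 0,"fingers": 1},{"dx": 0.03,"dy": -0.023,"dz": 0,"rx": 0,"ry": 0,"rz": 0,"fingers": 1},{"dx": 0.036,"dy": -0.027,"dz": 0,"rx": 0,"ry": 0,"rz": 0,"fingers": 1},{"dx": 0.036,"dy": -0.027,"dz": 0,"rx": 0,"ry": 0,"rz": 0,"fingers": 1},{"dx": 0.036,"dy": -0.027,"dz": 0,"rx": 0,"ry": 0,"rz": 0,"fingers": 1},{"dx": 0.03,"dy": -0.023,"dz": 0,"rx": 0,"ry": 0,"rz": 0,"fingers": 1},{"dx": 0.02,"dy": -0.016,"dz": 0,"rx": 0,"ry": 0,"rz": 0,"fingers": 1},{"dx": 0.01,"dy": -0.007,"dz": 0,"rx": 0,"ry": 0,"rz": 0,"fingers": 1},{"dx": 0,"dy": 0,"dz": 0,"rx": 0,"ry": 0,"rz": 0,"fingers": 1},{"dx": 0,"dy": 0,"dz": 0,"rx": 0,"ry": 0,"rz": 0,"fingers": 1}]'

```text
t: 6.0
tool_pos: [545.9, 151.6, 139.5]
tool_rot: [[-0.946, 0.325, -0.001], [0.325, 0.946, -0.0], [0.001, -0.0, -1.0]]
ft_force: [-0.3, 0.4, 0.6]
grip_width: 87.7
finger_force: 0.0
```

```bash
python3 - <<'E'
from h import *
snap("1"); s=arm.sense();print(np.round(s["tool_pos"],1),np.round(s["joint_positions"],2))
tiles("1",{"top":[(250,228),(184,319),(395,281),(457,233)],"side":[(317,188),(227,176),(270,283),(357,368)]},"pics/t1.png")
E
```

```text
[545.7 151.9 139.6] [ 0.25  0.45  1.82  0.    0.88 -0.99]
```

View pics/t1.png

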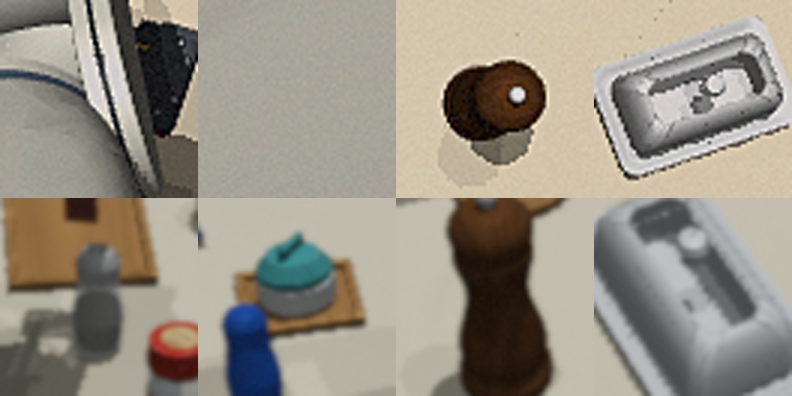

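The timer sits in its square stand (side view, about (227,176)), and the salt is still standing under the gripper. Descending to grip the salt.

Call:
send_rows --deltas '[{"dx": 0,"dy": 0,"dz": -0.02,"rx": 0,"ry": 0,"rz": 0,"fingers": 1},{"dx": 0,"dy": 0,"dz": -0.03,"rx": 0,"ry": 0,"rz": 0,"fingers": 1},{"dx": 0,"dy": 0,"dz": -0.025,"rx": 0,"ry": 0,"rz": 0,"fingers": 1},{"dx": 0,"dy": 0,"dz": -0.015,"rx": 0,"ry": 0,"rz": 0,"fingers": 1},{"dx": 0,"dy": 0,"dz": -0.008,"rx": 0,"ry": 0,"rz": 0,"fingers": 1},{"dx": 0,"dy": 0,"dz": 0,"rx": 0,"ry": 0,"rz": 0,"fingers": 0.7},{"dx": 0,"dy": 0,"dz": 0,"rx": 0,"ry": 0,"rz": 0,"fingers": 0.55},{"dx": 0,"dy": 0,"dz": 0,"rx": 0,"ry": 0,"rz": 0,"fingers": 0.4},{"dx": 0,"dy": 0,"dz": 0,"rx": 0,"ry": 0,"rz": 0,"fingers": 0.3},{"dx": 0,"dy": 0,"dz": 0,"rx": 0,"ry": 0,"rz": 0,"fingers": 0.3},{"dx": 0,"dy": 0,"dz": 0,"rx": 0,"ry": 0,"rz": 0,"fingers": 0.3}]' --newtons 20

```text
t: 7.2
tool_pos: [547.2, 151.1, 42.1]
tool_rot: [[-0.946, 0.325, 0.001], [0.325, 0.946, 0.0], [-0.001, 0.0, -1.0]]
ft_force: [0.2, -0.2, -0.4]
grip_width: 43.7
finger_force: 0.0
```

Call:
send_rows --deltas '[{"dx": 0,"dy": 0,"dz": 0,"rx": 0,"ry": 0,"rz": 0,"fingers": 0.3},{"dx": 0,"dy": 0,"dz": 0,"rx": 0,"ry": 0,"rz": 0,"fingers": 0.3},{"dx": 0,"dy": 0,"dz": 0.02,"rx": 0,"ry": 0,"rz": 0,"fingers": 0.3},{"dx": 0,"dy": 0,"dz": 0.035,"rx": 0,"ry": 0,"rz": 0,"fingers": 0.3},{"dx": 0,"dy": 0,"dz": 0.04,"rx": 0,"ry": 0,"rz": 0,"fingers": 0.3},{"dx": 0,"dy": 0,"dz": 0.025,"rx": 0,"ry": 0,"rz": 0,"fingers": 0.3},{"dx": 0,"dy": 0,"dz": 0.01,"rx": 0,"ry": 0,"rz": 0,"fingers": 0.3},{"dx": 0,"dy": -0.02,"dz": 0,"rx": 0,"ry": 0,"rz": 0,"fingers": 0.3},{"dx": 0.001,"dy": -0.03,"dz": 0,"rx": 0,"ry": 0,"rz": 0,"fingers": 0.3},{"dx": 0.001,"dy": -0.035,"dz": 0,"rx": 0,"ry": 0,"rz": 0,"fingers": 0.3},{"dx": 0.001,"dy": -0.035,"dz": 0,"rx": 0,"ry": 0,"rz": 0,"fingers": 0.3},{"dx": 0.001,"dy": -0.035,"dz": 0,"rx": 0,"ry": 0,"rz": 0,"fingers": 0.3}]'

```text
t: 8.4
tool_pos: [550.1, -5.1, 170.4]
tool_rot: [[-0.946, 0.324, -0.002], [0.324, 0.946, 0.0], [0.002, -0.001, -1.0]]
ft_force: [-0.1, 0.4, -1.3]
grip_width: 37.2
finger_force: 19.7
```

Call:
send_rows --deltas '[{"dx": 0.001,"dy": -0.035,"dz": 0,"rx": 0,"ry": 0,"rz": 0,"fingers": 0.3},{"dx": 0.001,"dy": -0.03,"dz": 0,"rx": 0,"ry": 0,"rz": 0,"fingers": 0.3},{"dx": 0,"dy": -0.025,"dz": 0,"rx": 0,"ry": 0,"rz": 0,"fingers": 0.3},{"dx": 0,"dy": -0.017,"dz": 0,"rx": 0,"ry": 0,"rz": 0,"fingers": 0.3},{"dx": 0,"dy": 0,"dz": -0.02,"rx": 0,"ry": 0,"rz": 0,"fingers": 0.3},{"dx": 0,"dy": 0,"dz": -0.03,"rx": 0,"ry": 0,"rz": 0,"fingers": 0.3},{"dx": 0,"dy": 0,"dz": -0.02,"rx": 0,"ry": 0,"rz": 0,"fingers": 0.3},{"dx": 0,"dy": 0,"dz": 0,"rx": 0,"ry": 0,"rz": 0,"fingers": 0.3},{"dx": 0,"dy": 0,"dz": 0,"rx": 0,"ry": 0,"rz": 0,"fingers": 0.3}]'

```text
t: 9.3
tool_pos: [552.7, -110.6, 101.3]
tool_rot: [[-0.946, 0.325, -0.001], [0.325, 0.946, 0.0], [0.001, -0.0, -1.0]]
ft_force: [0.1, -0.4, -0.2]
grip_width: 37.5
finger_force: 19.7
```

```bash
python3 - <<'E'
from h import *
snap("2"); s=arm.sense();p=s["tool_pos"];print(np.round(p,1))
x,y,z=p
for q in((x,y,z-41),(x,y,z-19),(x,y,z+8)): print(proj("side",q).round(1),proj("top",q).round(1))
b=proj("side",(x,y,z)).astype(int)
cv2.imwrite("pics/t2.png",cv2.resize(img("side","2")[b[1]-75:b[1]+75,b[0]-100:b[0]+100],None,fx=4,fy=4,interpolation=cv2.INTER_CUBIC));print(b)
E
```

```text
[ 553.7 -110.9  102.6]
[340.7 253.6] [363.6 221.9]
[340.8 244.5] [364.7 220.1]
[341.  233.1] [366.1 217.8]
[340 236]
```

View pics/t2.png

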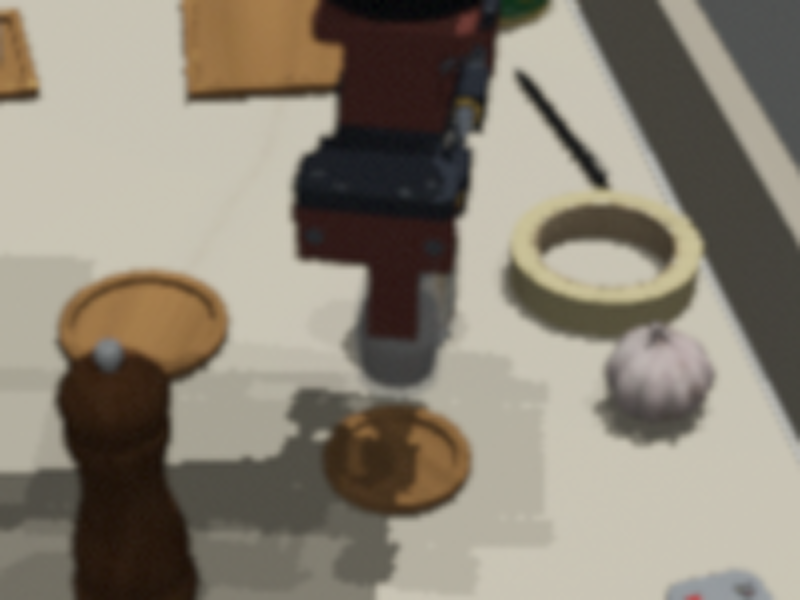

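The salt is held upright above the small stand. Its lower edge is near (339,257) and the stand at (339,275), with the garlic untouched at about (404,255). Lowering to just above the floor, then checking.

Call:
send_rows --deltas '[{"dx": -0.001,"dy": 0,"dz": -0.02,"rx": 0,"ry": 0,"rz": 0,"fingers": 0.3},{"dx": 0,"dy": 0,"dz": -0.02,"rx": 0,"ry": 0,"rz": 0,"fingers": 0.3},{"dx": 0,"dy": 0,"dz": -0.01,"rx": 0,"ry": 0,"rz": 0,"fingers": 0.3},{"dx": 0,"dy": 0,"dz": -0.004,"rx": 0,"ry": 0,"rz": 0,"fingers": 0.3},{"dx": 0,"dy": 0,"dz": 0,"rx": 0,"ry": 0,"rz": 0,"fingers": 0.3},{"dx": 0,"dy": 0,"dz": 0,"rx": 0,"ry": 0,"rz": 0,"fingers": 0.3}]'

```text
t: 10.0
tool_pos: [552.6, -111.0, 48.5]
tool_rot: [[-0.946, 0.325, 0.001], [0.325, 0.946, -0.0], [-0.001, 0.0, -1.0]]
ft_force: [-0.4, -0.5, -1.1]
grip_width: 37.3
finger_force: 19.7
```

```bash
python3 - <<'E'
from h import *
s=arm.sense();print(np.round(s["tool_pos"],1),np.round(s["ft_force"],1))
print("orig front edge pred",proj("side",(547,129,0)),proj("side",(547,151,90)),"small: ",proj("side",(552.5,-132.5,4)))
snap("3");cv2.imwrite("pics/t3.png",cv2.resize(np.hstack([img("side","3")[205:295,290:390],img("side","0")[150:240,267:367]]),None,fx=4,fy=4,interpolation=cv2.INTER_CUBIC))
E
```

```text
[ 552.6 -111.    48.5] [-0.4 -0.5 -1.1]
orig front edge pred [318.75977347 209.34994536] [316.72109971 171.11552946] small:  [341.75465506 283.64432282]
```

View pics/t3.png

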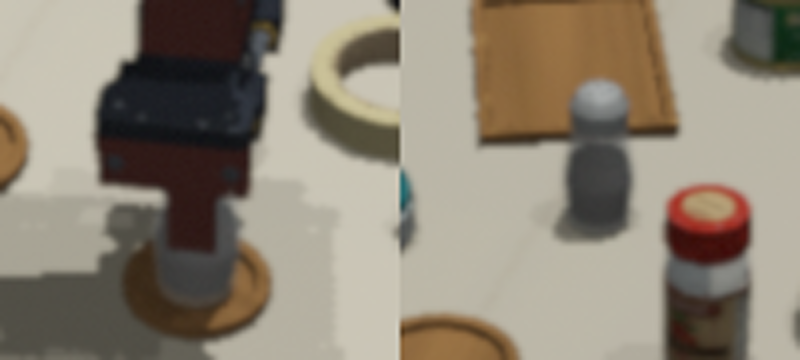

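The salt's foot is in the small stand's well, with its lower edge at about (339,281), centred. Lower by 2 mm and release.

Call:
send_rows --deltas '[{"dx": 0,"dy": 0,"dz": -0.002,"rx": 0,"ry": 0,"rz": 0,"fingers": 0.3},{"dx": 0,"dy": 0,"dz": 0,"rx": 0,"ry": 0,"rz": 0,"fingers": 0.3},{"dx": 0,"dy": 0,"dz": 0,"rx": 0,"ry": 0,"rz": 0,"fingers": 0.6},{"dx": 0,"dy": 0,"dz": 0,"rx": 0,"ry": 0,"rz": 0,"fingers": 0.9},{"dx": 0,"dy": 0,"dz": 0,"rx": 0,"ry": 0,"rz": 0,"fingers": 0.9},{"dx": 0,"dy": 0,"dz": 0,"rx": 0,"ry": 0,"rz": 0,"fingers": 0.9},{"dx": 0,"dy": 0,"dz": 0.015,"rx": 0,"ry": 0,"rz": 0,"fingers": 1},{"dx": 0,"dy": 0,"dz": 0.03,"rx": 0,"ry": 0,"rz": 0,"fingers": 1},{"dx": 0,"dy": 0,"dz": 0.045,"rx": 0,"ry": 0,"rz": 0,"fingers": 1},{"dx": 0,"dy": 0,"dz": 0.045,"rx": 0,"ry": 0,"rz": 0,"fingers": 1},{"dx": 0,"dy": 0,"dz": 0.03,"rx": 0,"ry": 0,"rz": 0,"fingers": 1}]'

```text
t: 11.2
tool_pos: [552.9, -111.1, 215.0]
tool_rot: [[-0.946, 0.325, 0.004], [0.325, 0.946, -0.001], [-0.004, 0.0, -1.0]]
ft_force: [-0.6, 0.0, 0.4]
grip_width: 88.2
finger_force: 0.0
```

Call:
send_rows --deltas '[{"dx": -0.01,"dy": -0.005,"dz": 0,"rx": 0,"ry": 0,"rz": -0.13,"fingers": 1},{"dx": -0.02,"dy": -0.01,"dz": 0,"rx": 0,"ry": 0,"rz": -0.13,"fingers": 1},{"dx": -0.026,"dy": -0.013,"dz": 0,"rx": 0,"ry": 0,"rz": -0.13,"fingers": 1},{"dx": -0.03,"dy": -0.014,"dz": 0,"rx": 0,"ry": 0,"rz": -0.13,"fingers": 1},{"dx": -0.025,"dy": -0.012,"dz": 0,"rx": 0,"ry": 0,"rz": -0.13,"fingers": 1},{"dx": -0.016,"dy": -0.008,"dz": 0,"rx": 0,"ry": 0,"rz": -0.13,"fingers": 1},{"dx": -0.009,"dy": -0.004,"dz": -0.01,"rx": 0,"ry": 0,"rz": -0.13,"fingers": 1},{"dx": 0,"dy": 0,"dz": -0.01,"rx": 0,"ry": 0,"rz": 0,"fingers": 1},{"dx": 0,"dy": 0,"dz": 0,"rx": 0,"ry": 0,"rz": 0,"fingers": 1},{"dx": 0,"dy": 0,"dz": 0,"rx": 0,"ry": 0,"rz": 0,"fingers": 1}]'

```text
t: 12.2
tool_pos: [416.5, -176.7, 190.9]
tool_rot: [[-0.327, 0.945, 0.0], [0.945, 0.327, 0.0], [0.0, 0.0, -1.0]]
ft_force: [0.5, -0.2, 0.1]
grip_width: 88.2
finger_force: 0.0
```

```bash
python3 - <<'E'
from h import *
snap("4"); s=arm.sense();print(np.round(s["tool_pos"],1),np.round(s["joint_positions"],2))
im=img("side","4")
cv2.imwrite("pics/t4.png",cv2.resize(np.hstack([im[180:330,200:400]]),None,fx=4,fy=4,interpolation=cv2.INTER_CUBIC))
for p in((416,-177,150),(416,-177,0),(416,-206,0)):print(proj("side",p).round(1))
E
```

```text
[ 416.7 -176.8  191. ] [-0.43  0.22  2.03  0.    0.9  -0.76]
[267.  246.6]
[273.2 309.9]
[274.5 321.5]
```

View pics/t4.png

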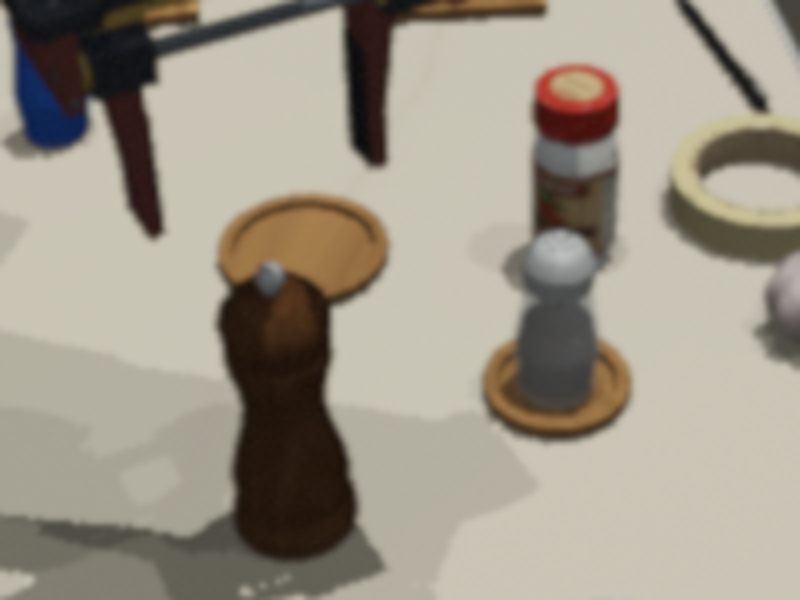

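The salt stands centred in its small stand at about (339,272). The pepper's button top at about (267,246) matches my prediction. Descending onto the pepper's head.

Call:
send_rows --deltas '[{"dx": 0,"dy": 0,"dz": -0.02,"rx": 0,"ry": 0,"rz": 0,"fingers": 1},{"dx": 0,"dy": 0,"dz": -0.03,"rx": 0,"ry": 0,"rz": 0,"fingers": 1},{"dx": 0,"dy": 0,"dz": -0.025,"rx": 0,"ry": 0,"rz": 0,"fingers": 1},{"dx": 0,"dy": 0,"dz": -0.015,"rx": 0,"ry": 0,"rz": 0,"fingers": 1},{"dx": 0,"dy": 0,"dz": 0,"rx": 0,"ry": 0,"rz": 0,"fingers": 0.8},{"dx": 0,"dy": 0,"dz": 0,"rx": 0,"ry": 0,"rz": 0,"fingers": 0.6},{"dx": 0,"dy": 0,"dz": 0,"rx": 0,"ry": 0,"rz": 0,"fingers": 0.45},{"dx": 0,"dy": 0,"dz": 0,"rx": 0,"ry": 0,"rz": 0,"fingers": 0.35},{"dx": 0,"dy": 0,"dz": 0,"rx": 0,"ry": 0,"rz": 0,"fingers": 0.35},{"dx": 0,"dy": 0,"dz": 0,"rx": 0,"ry": 0,"rz": 0,"fingers": 0.35}]' --newtons 25

```text
t: 13.3
tool_pos: [416.6, -177.1, 101.3]
tool_rot: [[-0.324, 0.946, 0.002], [0.946, 0.324, -0.001], [-0.001, 0.001, -1.0]]
ft_force: [0.4, 0.9, 2.6]
grip_width: 47.4
finger_force: 25.0
```

Call:
send_rows --deltas '[{"dx": 0,"dy": 0,"dz": 0.01,"rx": 0,"ry": 0,"rz": 0,"fingers": 0.35},{"dx": 0,"dy": 0,"dz": 0.02,"rx": 0,"ry": 0,"rz": 0,"fingers": 0.35},{"dx": 0,"dy": 0,"dz": 0.01,"rx": 0,"ry": 0,"rz": 0,"fingers": 0.35},{"dx": 0.001,"dy": 0.01,"dz": 0,"rx": 0,"ry": 0,"rz": 0,"fingers": 0.35},{"dx": 0.002,"dy": 0.02,"dz": 0,"rx": 0,"ry": 0,"rz": 0,"fingers": 0.35},{"dx": 0.004,"dy": 0.03,"dz": 0,"rx": 0,"ry": 0,"rz": 0,"fingers": 0.35},{"dx": 0.004,"dy": 0.035,"dz": 0,"rx": 0,"ry": 0,"rz": 0,"fingers": 0.35},{"dx": 0.004,"dy": 0.035,"dz": 0,"rx": 0,"ry": 0,"rz": 0,"fingers": 0.35},{"dx": 0.004,"dy": 0.03,"dz": 0,"rx": 0,"ry": 0,"rz": 0,"fingers": 0.35},{"dx": 0.002,"dy": 0.022,"dz": 0,"rx": 0,"ry": 0,"rz": 0,"fingers": 0.35},{"dx": 0.001,"dy": 0.011,"dz": 0,"rx": 0,"ry": 0,"rz": 0,"fingers": 0.35},{"dx": 0,"dy": 0,"dz": 0,"rx": 0,"ry": 0,"rz": 0,"fingers": 0.35}]'

```text
t: 14.5
tool_pos: [437.6, 17.3, 140.3]
tool_rot: [[-0.326, 0.945, -0.001], [0.945, 0.326, 0.0], [0.0, -0.001, -1.0]]
ft_force: [0.1, -0.3, -0.3]
grip_width: 47.7
finger_force: 25.0
```

Call:
send_rows --deltas '[{"dx": 0,"dy": -0.001,"dz": -0.01,"rx": 0,"ry": 0,"rz": 0,"fingers": 0.35},{"dx": 0,"dy": 0,"dz": -0.012,"rx": 0,"ry": 0,"rz": 0,"fingers": 0.35},{"dx": 0,"dy": 0,"dz": -0.008,"rx": 0,"ry": 0,"rz": 0,"fingers": 0.35},{"dx": 0,"dy": 0,"dz": -0.005,"rx": 0,"ry": 0,"rz": 0,"fingers": 0.35},{"dx": 0,"dy": 0,"dz": 0,"rx": 0,"ry": 0,"rz": 0,"fingers": 0.35},{"dx": 0,"dy": 0,"dz": 0,"rx": 0,"ry": 0,"rz": 0,"fingers": 0.35}]'

```text
t: 15.1
tool_pos: [437.8, 14.7, 105.4]
tool_rot: [[-0.323, 0.946, -0.001], [0.946, 0.323, -0.0], [0.0, -0.001, -1.0]]
ft_force: [-0.1, 0.4, -2.0]
grip_width: 47.6
finger_force: 25.0
```

```bash
python3 - <<'E'
from h import *
snap("5"); s=arm.sense();print(np.round(s["tool_pos"],1),np.round(s["ft_force"],1))
im=img("side","5")
cv2.imwrite("pics/t5.png",cv2.resize(im[170:290,200:360],None,fx=4,fy=4,interpolation=cv2.INTER_CUBIC))
for p in((438.5,16,4),(438.5,-13,4)):print(proj("side",p).round(1))
E
```

```text
[437.8  14.9 105.6] [-0.3 -0.  -1.6]
[276.4 242.6]
[277.6 251.1]
```

View pics/t5.png

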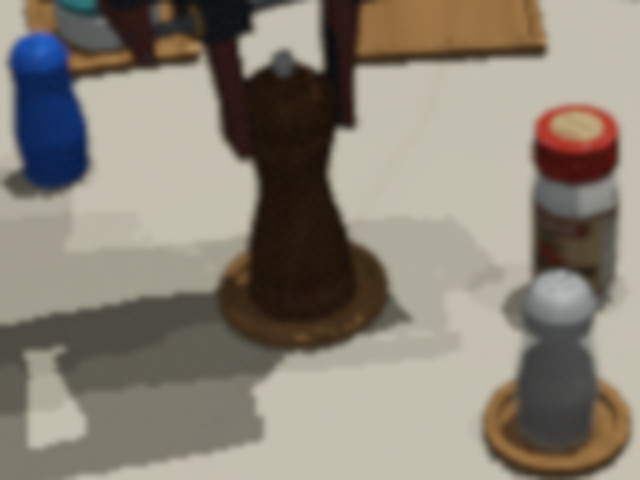

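The pepper is upright in the large stand's well (foot about (275,248)). Releasing it.

Call:
send_rows --deltas '[{"dx": 0,"dy": 0,"dz": -0.0005,"rx": 0,"ry": 0,"rz": 0,"fingers": 0.35},{"dx": 0,"dy": 0,"dz": 0,"rx": 0,"ry": 0,"rz": 0,"fingers": 0.6},{"dx": 0,"dy": 0,"dz": 0,"rx": 0,"ry": 0,"rz": 0,"fingers": 0.8},{"dx": 0,"dy": 0,"dz": 0,"rx": 0,"ry": 0,"rz": 0,"fingers": 1},{"dx": 0,"dy": 0,"dz": 0,"rx": 0,"ry": 0,"rz": 0,"fingers": 1},{"dx": 0,"dy": 0,"dz": 0,"rx": 0,"ry": 0,"rz": 0,"fingers": 1},{"dx": 0,"dy": 0,"dz": 0.015,"rx": 0,"ry": 0,"rz": 0,"fingers": 1},{"dx": 0,"dy": 0,"dz": 0.03,"rx": 0,"ry": 0,"rz": 0,"fingers": 1},{"dx": 0,"dy": 0,"dz": 0.03,"rx": 0,"ry": 0,"rz": 0,"fingers": 1},{"dx": 0,"dy": 0,"dz": 0.015,"rx": 0,"ry": 0,"rz": 0,"fingers": 1}]'

```text
t: 16.2
tool_pos: [438.9, 15.1, 197.4]
tool_rot: [[-0.324, 0.946, 0.003], [0.946, 0.324, 0.0], [-0.001, 0.003, -1.0]]
ft_force: [0.2, -0.0, -0.4]
grip_width: 87.4
finger_force: 0.0
```

Call:
send_rows --deltas '[{"dx": 0.004,"dy": -0.014,"dz": 0,"rx": 0,"ry": 0,"rz": 0,"fingers": 1},{"dx": 0.008,"dy": -0.029,"dz": 0,"rx": 0,"ry": 0,"rz": 0,"fingers": 1},{"dx": 0.011,"dy": -0.04,"dz": 0,"rx": 0,"ry": 0,"rz": 0,"fingers": 0.6},{"dx": 0.012,"dy": -0.044,"dz": 0,"rx": 0,"ry": 0,"rz": 0,"fingers": 0.6},{"dx": 0.012,"dy": -0.044,"dz": 0,"rx": 0,"ry": 0,"rz": 0,"fingers": 0.6},{"dx": 0.012,"dy": -0.044,"dz": 0,"rx": 0,"ry": 0,"rz": 0,"fingers": 0.6},{"dx": 0.012,"dy": -0.044,"dz": 0,"rx": 0,"ry": 0,"rz": 0,"fingers": 0.6},{"dx": 0.011,"dy": -0.04,"dz": 0,"rx": 0,"ry": 0,"rz": 0,"fingers": 0.6},{"dx": 0.009,"dy": -0.03,"dz": 0,"rx": 0,"ry": 0,"rz": 0,"fingers": 0.6},{"dx": 0.005,"dy": -0.018,"dz": 0,"rx": 0,"ry": 0,"rz": 0,"fingers": 0.6},{"dx": 0.002,"dy": -0.009,"dz": 0,"rx": 0,"ry": 0,"rz": 0,"fingers": 0.6},{"dx": 0,"dy": 0,"dz": -0.03,"rx": 0,"ry": 0,"rz": 0,"fingers": 0.6}]'

```text
t: 17.4
tool_pos: [538.4, -343.4, 168.4]
tool_rot: [[-0.323, 0.946, 0.006], [0.946, 0.323, -0.004], [-0.006, 0.005, -1.0]]
ft_force: [0.3, 0.6, -0.5]
grip_width: 52.8
finger_force: 0.0
```

Call:
send_rows --deltas '[{"dx": 0,"dy": 0,"dz": -0.03,"rx": 0,"ry": 0,"rz": 0,"fingers": 0.6},{"dx": 0,"dy": 0,"dz": -0.03,"rx": 0,"ry": 0,"rz": 0,"fingers": 0.6},{"dx": 0,"dy": 0,"dz": -0.02,"rx": 0,"ry": 0,"rz": 0,"fingers": 0.6},{"dx": 0,"dy": 0,"dz": -0.01,"rx": 0,"ry": 0,"rz": 0,"fingers": 0.6},{"dx": 0,"dy": 0,"dz": 0,"rx": 0,"ry": 0,"rz": 0,"fingers": 0.6},{"dx": 0,"dy": 0,"dz": 0,"rx": 0,"ry": 0,"rz": 0,"fingers": 0.6}]'

```text
t: 18.0
tool_pos: [536.5, -340.9, 76.0]
tool_rot: [[-0.324, 0.946, 0.001], [0.946, 0.324, -0.0], [-0.001, 0.001, -1.0]]
ft_force: [-0.1, 0.3, 0.3]
grip_width: 52.9
finger_force: 0.0
```

```bash
python3 - <<'E'
from h import *
snap("6"); s=arm.sense();p=s["tool_pos"];print(np.round(p,1),np.round(s["joint_positions"],2))
R=np.array(s["tool_rot"]);
for k in(-26,0,26):print(proj("side",np.array(p)+R[:,1]*k).round(1))
im=img("side","6")
cv2.imwrite("pics/t6.png",cv2.resize(im[280:430,280:440],None,fx=4,fy=4,interpolation=cv2.INTER_CUBIC))
E
```

```text
[ 536.8 -341.3   76.6] [-0.59  0.62  1.69  0.    0.83 -0.92]
[342.6 349. ]
[357.5 342.6]
[372.  336.4]
```

View pics/t6.png

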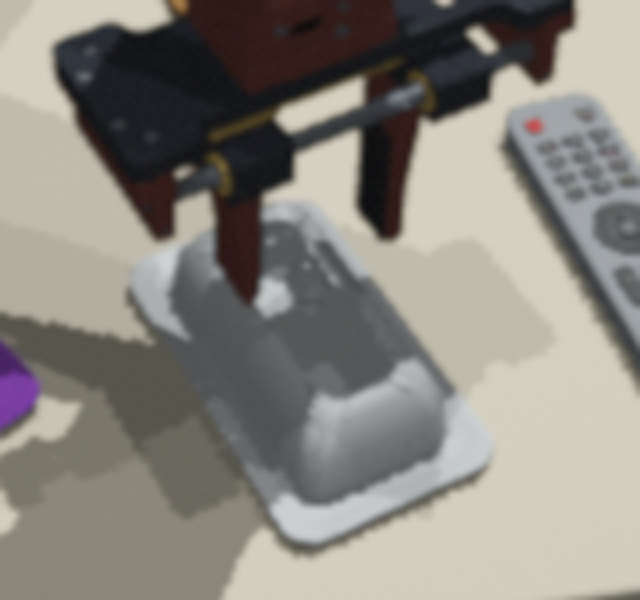

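The dish looks different from before, so I'll compare the same crop from the first picture.

```bash
python3 - <<'E'
from h import *
L=[img("side",n)[300:430,300:420] for n in "046"]
a=cv2.resize(np.hstack(L),None,fx=2.2,fy=2.2,interpolation=cv2.INTER_CUBIC)
t=[cv2.resize(img("top",n)[190:280,400:510],(264,216)) for n in "046"]
cv2.imwrite("pics/t7.png",np.vstack([a,np.hstack(t)]))
E
```

```text
(no output)
```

View pics/t7.png

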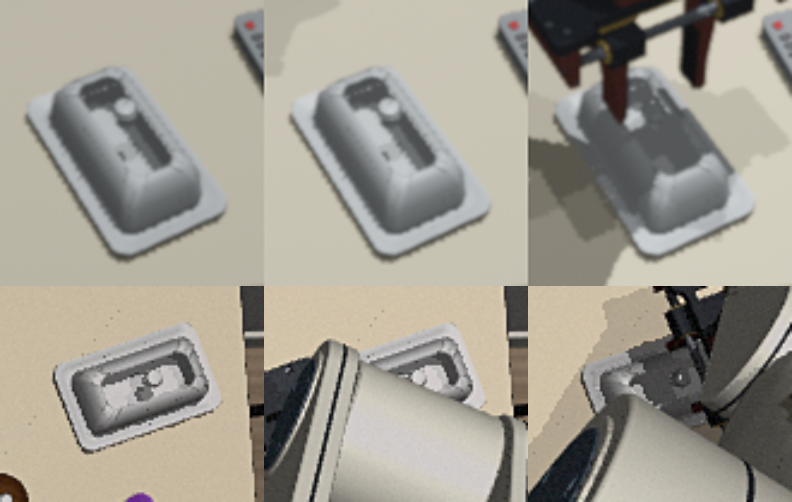

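The dish has not moved. The bright spot is just light between shadows, and the knob at (357,349) lies between the fingers. Descending and gripping.

Call:
send_rows --deltas '[{"dx": -0.0005,"dy": 0,"dz": -0.012,"rx": 0,"ry": 0,"rz": 0,"fingers": 0.6},{"dx": 0,"dy": 0,"dz": -0.01,"rx": 0,"ry": 0,"rz": 0,"fingers": 0.6},{"dx": 0,"dy": 0,"dz": -0.005,"rx": 0,"ry": 0,"rz": 0,"fingers": 0.6},{"dx": 0,"dy": 0,"dz": 0,"rx": 0,"ry": 0,"rz": 0,"fingers": 0.4},{"dx": 0,"dy": 0,"dz": 0,"rx": 0,"ry": 0,"rz": 0,"fingers": 0.25},{"dx": 0,"dy": 0,"dz": 0,"rx": 0,"ry": 0,"rz": 0,"fingers": 0.1},{"dx": 0,"dy": 0,"dz": 0,"rx": 0,"ry": 0,"rz": 0,"fingers": 0.05},{"dx": 0,"dy": 0,"dz": 0,"rx": 0,"ry": 0,"rz": 0,"fingers": 0.05},{"dx": 0,"dy": 0,"dz": 0,"rx": 0,"ry": 0,"rz": 0,"fingers": 0.05},{"dx": 0,"dy": 0,"dz": 0,"rx": 0,"ry": 0,"rz": 0,"fingers": 0.05},{"dx": 0,"dy": 0,"dz": 0,"rx": 0,"ry": 0,"rz": 0,"fingers": 0.05}]' --newtons 45

```text
t: 19.2
tool_pos: [536.1, -341.1, 48.6]
tool_rot: [[-0.324, 0.946, 0.001], [0.946, 0.324, -0.001], [-0.001, 0.001, -1.0]]
ft_force: [2.2, 0.6, 3.1]
grip_width: 16.7
finger_force: 45.0
```

Call:
send_rows --deltas '[{"dx": 0,"dy": 0,"dz": 0.005,"rx": 0,"ry": 0,"rz": 0,"fingers": 0.05},{"dx": 0,"dy": 0,"dz": 0.01,"rx": 0,"ry": 0,"rz": 0,"fingers": 0.05},{"dx": 0,"dy": 0,"dz": 0.015,"rx": 0,"ry": 0,"rz": 0,"fingers": 0.05},{"dx": 0,"dy": 0,"dz": 0.02,"rx": 0,"ry": 0,"rz": 0,"fingers": 0.05},{"dx": 0,"dy": 0,"dz": 0.025,"rx": 0,"ry": 0,"rz": 0,"fingers": 0.05},{"dx": 0,"dy": 0,"dz": 0.025,"rx": 0,"ry": 0,"rz": 0,"fingers": 0.05},{"dx": 0,"dy": 0,"dz": 0.025,"rx": 0,"ry": 0,"rz": 0,"fingers": 0.05},{"dx": 0,"dy": 0,"dz": 0.025,"rx": 0,"ry": 0,"rz": 0,"fingers": 0.05},{"dx": 0,"dy": 0,"dz": 0.015,"rx": 0,"ry": 0,"rz": 0,"fingers": 0.05},{"dx": 0,"dy": 0,"dz": 0.01,"rx": 0,"ry": 0,"rz": 0,"fingers": 0.05},{"dx": 0,"dy": 0,"dz": 0,"rx": 0,"ry": 0,"rz": 0,"fingers": 0.05}]'

```text
t: 20.3
tool_pos: [535.9, -341.2, 224.6]
tool_rot: [[-0.324, 0.946, 0.002], [0.946, 0.324, -0.001], [-0.002, 0.001, -1.0]]
ft_force: [0.1, 0.4, -3.5]
grip_width: 16.6
finger_force: 45.0
```

```bash
python3 - <<'E'
from h import *
snap("7"); s=arm.sense();print(np.round(s["tool_pos"],1))
cv2.imwrite("pics/t8.png",cv2.resize(img("side","7")[200:430,240:520],None,fx=2,fy=2))
E
```

```text
[ 535.  -340.6  222.4]
```

View pics/t8.png

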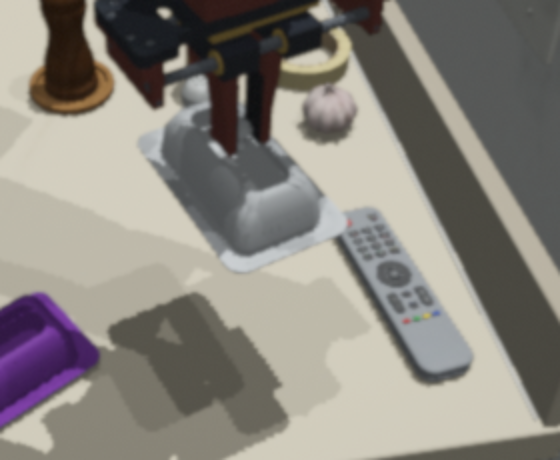

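The dish hangs level, held by its knob and clear of everything. Carrying it across.

Call:
send_rows --deltas '[{"dx": 0,"dy": 0.006,"dz": 0,"rx": 0,"ry": 0,"rz": 0,"fingers": 0.05},{"dx": 0,"dy": 0.012,"dz": 0,"rx": 0,"ry": 0,"rz": 0,"fingers": 0.05},{"dx": 0,"dy": 0.018,"dz": 0,"rx": 0,"ry": 0,"rz": -0.01,"fingers": 0.05},{"dx": 0.001,"dy": 0.024,"dz": 0,"rx": 0,"ry": 0,"rz": -0.02,"fingers": 0.05},{"dx": 0.001,"dy": 0.03,"dz": 0,"rx": 0,"ry": 0,"rz": -0.02,"fingers": 0.05},{"dx": 0.001,"dy": 0.03,"dz": 0,"rx": 0,"ry": 0,"rz": -0.02,"fingers": 0.05},{"dx": 0.001,"dy": 0.03,"dz": 0,"rx": 0,"ry": 0,"rz": -0.02,"fingers": 0.05},{"dx": 0.001,"dy": 0.03,"dz": 0,"rx": 0,"ry": 0,"rz": -0.02,"fingers": 0.05},{"dx": 0.001,"dy": 0.03,"dz": 0,"rx": 0,"ry": 0,"rz": -0.02,"fingers": 0.05},{"dx": 0.001,"dy": 0.03,"dz": 0,"rx": 0,"ry": 0,"rz": -0.02,"fingers": 0.05},{"dx": 0.001,"dy": 0.03,"dz": 0,"rx": 0,"ry": 0,"rz": -0.02,"fingers": 0.05},{"dx": 0.001,"dy": 0.03,"dz": 0,"rx": 0,"ry": 0,"rz": -0.02,"fingers": 0.05}]'

```text
t: 21.6
tool_pos: [543.6, -38.8, 222.6]
tool_rot: [[-0.139, 0.99, -0.001], [0.99, 0.139, 0.0], [0.0, -0.001, -1.0]]
ft_force: [0.2, 0.3, -3.2]
grip_width: 16.5
finger_force: 45.0
```

Call:
send_rows --deltas '[{"dx": 0.001,"dy": 0.03,"dz": 0,"rx": 0,"ry": 0,"rz": -0.02,"fingers": 0.05},{"dx": 0.001,"dy": 0.03,"dz": 0,"rx": 0,"ry": 0,"rz": -0.02,"fingers": 0.05},{"dx": 0.001,"dy": 0.03,"dz": 0,"rx": 0,"ry": 0,"rz": -0.02,"fingers": 0.05},{"dx": 0.001,"dy": 0.03,"dz": 0,"rx": 0,"ry": 0,"rz": -0.02,"fingers": 0.05},{"dx": 0.001,"dy": 0.03,"dz": 0,"rx": 0,"ry": 0,"rz": -0.02,"fingers": 0.05},{"dx": 0.001,"dy": 0.03,"dz": 0,"rx": 0,"ry": 0,"rz": -0.02,"fingers": 0.05},{"dx": 0.001,"dy": 0.03,"dz": 0,"rx": 0,"ry": 0,"rz": -0.02,"fingers": 0.05},{"dx": 0.001,"dy": 0.03,"dz": 0,"rx": 0,"ry": 0,"rz": -0.02,"fingers": 0.05},{"dx": 0.001,"dy": 0.03,"dz": 0,"rx": 0,"ry": 0,"rz": -0.02,"fingers": 0.05},{"dx": 0,"dy": 0.03,"dz": 0,"rx": 0,"ry": 0,"rz": -0.01,"fingers": 0.05},{"dx": 0,"dy": 0.024,"dz": 0,"rx": 0,"ry": 0,"rz": 0,"fingers": 0.05},{"dx": 0,"dy": 0.018,"dz": 0,"rx": 0,"ry": 0,"rz": 0,"fingers": 0.05}]'

```text
t: 22.8
tool_pos: [552.2, 303.1, 222.4]
tool_rot: [[0.049, 0.999, -0.001], [0.999, -0.049, -0.0], [-0.0, -0.001, -1.0]]
ft_force: [0.6, 0.4, -4.1]
grip_width: 16.6
finger_force: 45.0
```

Call:
send_rows --deltas '[{"dx": 0,"dy": 0.015,"dz": 0,"rx": 0,"ry": 0,"rz": 0,"fingers": 0.05},{"dx": 0,"dy": 0.009,"dz": 0,"rx": 0,"ry": 0,"rz": 0,"fingers": 0.05},{"dx": 0,"dy": 0.004,"dz": 0,"rx": 0,"ry": 0,"rz": 0,"fingers": 0.05},{"dx": 0,"dy": 0,"dz": -0.02,"rx": 0,"ry": 0,"rz": 0,"fingers": 0.05},{"dx": 0,"dy": 0,"dz": -0.03,"rx": 0,"ry": 0,"rz": 0,"fingers": 0.05},{"dx": 0,"dy": 0,"dz": -0.03,"rx": 0,"ry": 0,"rz": 0,"fingers": 0.05},{"dx": 0,"dy": 0,"dz": -0.02,"rx": 0,"ry": 0,"rz": 0,"fingers": 0.05},{"dx": 0,"dy": 0,"dz": -0.01,"rx": 0,"ry": 0,"rz": 0,"fingers": 0.05},{"dx": 0,"dy": 0,"dz": 0,"rx": 0,"ry": 0,"rz": 0,"fingers": 0.05},{"dx": 0,"dy": 0,"dz": 0,"rx": 0,"ry": 0,"rz": 0,"fingers": 0.05}]'

```text
t: 23.8
tool_pos: [554.2, 329.1, 114.0]
tool_rot: [[0.05, 0.999, 0.001], [0.999, -0.05, 0.001], [0.001, 0.001, -1.0]]
ft_force: [-0.1, -0.7, -3.1]
grip_width: 16.0
finger_force: 45.0
```

```bash
python3 - <<'E'
from h import *
snap("8"); s=arm.sense();print(np.round(s["tool_pos"],1),np.round(s["tool_rot"],3)[:,1],s["grip_width"])
cv2.imwrite("pics/t9.png",cv2.resize(img("side","8")[60:260,200:420],None,fx=3,fy=3,interpolation=cv2.INTER_CUBIC))
E
```

```text
[554.5 329.5 114.7] [ 0.999 -0.05   0.002] 16.66934499591644
```

View pics/t9.png

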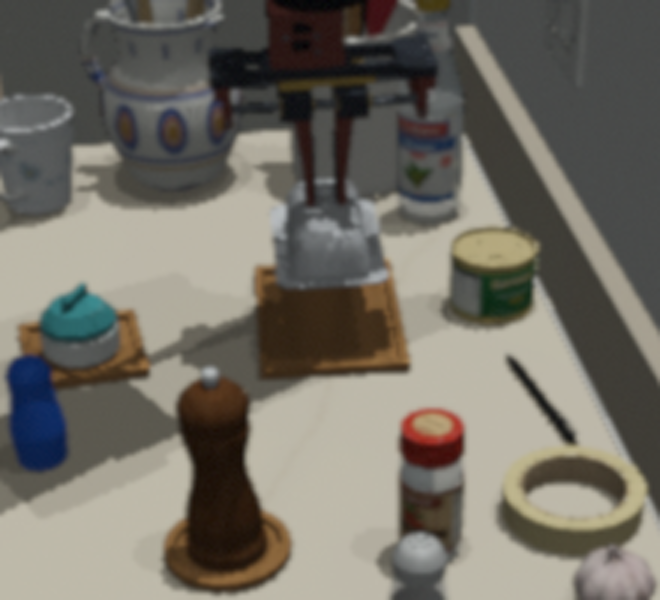

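The dish hangs level above the oblong stand (stand about (310,165), dish about (309,143)) and is aligned with it. The can and bottle are clear. Lowering.

Call:
send_rows --deltas '[{"dx": 0,"dy": 0,"dz": -0.015,"rx": 0,"ry": 0,"rz": 0,"fingers": 0.05},{"dx": 0,"dy": 0,"dz": -0.02,"rx": 0,"ry": 0,"rz": 0,"fingers": 0.05},{"dx": 0,"dy": 0,"dz": -0.012,"rx": 0,"ry": 0,"rz": 0,"fingers": 0.05},{"dx": 0,"dy": 0,"dz": -0.008,"rx": 0,"ry": 0,"rz": 0,"fingers": 0.05},{"dx": 0,"dy": 0,"dz": -0.004,"rx": 0,"ry": 0,"rz": 0,"fingers": 0.05},{"dx": 0,"dy": 0,"dz": -0.002,"rx": 0,"ry": 0,"rz": 0,"fingers": 0.05},{"dx": 0,"dy": 0,"dz": 0,"rx": 0,"ry": 0,"rz": 0,"fingers": 0.05},{"dx": 0,"dy": 0,"dz": 0,"rx": 0,"ry": 0,"rz": 0,"fingers": 0.05}]'

```text
t: 24.7
tool_pos: [553.9, 329.4, 52.7]
tool_rot: [[0.05, 0.999, 0.001], [0.999, -0.05, 0.001], [0.001, 0.001, -1.0]]
ft_force: [-0.3, 0.5, -3.2]
grip_width: 16.8
finger_force: 45.0
```

Call:
send_rows --deltas '[{"dx": 0,"dy": 0,"dz": -0.0005,"rx": 0,"ry": 0,"rz": 0,"fingers": 0.05},{"dx": 0,"dy": 0,"dz": 0,"rx": 0,"ry": 0,"rz": 0,"fingers": 0.3},{"dx": 0,"dy": 0,"dz": 0,"rx": 0,"ry": 0,"rz": 0,"fingers": 0.6},{"dx": 0,"dy": 0,"dz": 0,"rx": 0,"ry": 0,"rz": 0,"fingers": 0.6},{"dx": 0,"dy": 0,"dz": 0,"rx": 0,"ry": 0,"rz": 0,"fingers": 0.6},{"dx": 0,"dy": 0,"dz": 0,"rx": 0,"ry": 0,"rz": 0,"fingers": 0.6},{"dx": 0,"dy": 0,"dz": 0.015,"rx": 0,"ry": 0,"rz": 0,"fingers": 0.6},{"dx": 0,"dy": 0,"dz": 0.03,"rx": 0,"ry": 0,"rz": 0,"fingers": 0.6},{"dx": 0,"dy": 0,"dz": 0.045,"rx": 0,"ry": 0,"rz": 0,"fingers": 0.6},{"dx": 0,"dy": 0,"dz": 0.045,"rx": 0,"ry": 0,"rz": 0,"fingers": 0.6},{"dx": 0,"dy": 0,"dz": 0.045,"rx": 0,"ry": 0,"rz": 0,"fingers": 0.6},{"dx": 0,"dy": 0,"dz": 0.01,"rx": 0,"ry": 0,"rz": 0,"fingers": 0.6}]'

```text
t: 25.9
tool_pos: [556.0, 330.6, 249.0]
tool_rot: [[0.05, 0.999, 0.009], [0.999, -0.05, 0.005], [0.006, 0.009, -1.0]]
ft_force: [0.4, -0.5, -0.0]
grip_width: 52.5
finger_force: 0.0
```

Call:
send_rows --deltas '[{"dx": -0.005,"dy": -0.035,"dz": 0,"rx": 0,"ry": 0,"rz": 0,"fingers": 0.6},{"dx": -0.005,"dy": -0.045,"dz": 0,"rx": 0,"ry": 0,"rz": 0,"fingers": 0.6},{"dx": -0.005,"dy": -0.045,"dz": 0,"rx": 0,"ry": 0,"rz": 0,"fingers": 0.6},{"dx": -0.005,"dy": -0.045,"dz": 0,"rx": 0,"ry": 0,"rz": 0,"fingers": 0.6},{"dx": -0.005,"dy": -0.045,"dz": 0,"rx": 0,"ry": 0,"rz": 0,"fingers": 0.6},{"dx": -0.005,"dy": -0.045,"dz": 0,"rx": 0,"ry": 0,"rz": 0,"fingers": 0.6},{"dx": -0.005,"dy": -0.045,"dz": 0,"rx": 0,"ry": 0,"rz": 0,"fingers": 0.6},{"dx": -0.005,"dy": -0.045,"dz": 0,"rx": 0,"ry": 0,"rz": 0,"fingers": 0.6},{"dx": -0.005,"dy": -0.045,"dz": 0,"rx": 0,"ry": 0,"rz": 0,"fingers": 0.6},{"dx": -0.005,"dy": -0.045,"dz": 0,"rx": 0,"ry": 0,"rz": 0,"fingers": 0.6},{"dx": -0.005,"dy": -0.045,"dz": 0,"rx": 0,"ry": 0,"rz": 0,"fingers": 0.6},{"dx": -0.005,"dy": -0.045,"dz": 0,"rx": 0,"ry": 0,"rz": 0,"fingers": 0.6}]'

```text
t: 27.1
tool_pos: [492.6, -202.6, 241.9]
tool_rot: [[0.05, 0.999, -0.0], [0.999, -0.05, 0.0], [0.0, -0.0, -1.0]]
ft_force: [0.9, 0.2, -0.1]
grip_width: 52.8
finger_force: 0.0
```

Call:
send_rows --deltas '[{"dx": -0.015,"dy": -0.045,"dz": 0,"rx": 0,"ry": 0,"rz": 0,"fingers": 0.6},{"dx": -0.015,"dy": -0.045,"dz": 0,"rx": 0,"ry": 0,"rz": 0,"fingers": 0.6},{"dx": -0.015,"dy": -0.045,"dz": 0,"rx": 0,"ry": 0,"rz": 0,"fingers": 0.6},{"dx": -0.01,"dy": -0.03,"dz": 0,"rx": 0,"ry": 0,"rz": 0,"fingers": 0.6},{"dx": 0,"dy": -0.01,"dz": 0,"rx": 0,"ry": 0,"rz": 0,"fingers": 0.6},{"dx": 0,"dy": 0,"dz": 0,"rx": 0,"ry": 0,"rz": 0,"fingers": 0.6},{"dx": 0,"dy": 0,"dz": 0,"rx": 0,"ry": 0,"rz": 0,"fingers": 0.6}]'

```text
t: 27.8
tool_pos: [438.6, -374.8, 241.5]
tool_rot: [[0.05, 0.999, -0.0], [0.999, -0.05, 0.001], [0.001, -0.0, -1.0]]
ft_force: [-0.7, 0.8, 1.1]
grip_width: 52.7
finger_force: 0.0
```

```bash
python3 - <<'E'
from h import *
snap("9")
cv2.imwrite("pics/t10.png",np.vstack([cv2.resize(img("top","9")[140:360,130:420],None,fx=1.5,fy=1.5),cv2.resize(img("side","9")[100:280,190:480],None,fx=1.5,fy=1.5)])[:600])
im=img("top","9");hs=cv2.cvtColor(im,cv2.COLOR_BGR2HSV)
m=cv2.inRange(hs,(0,0,60),(179,28,255));k=np.zeros_like(m);k[195:262,135:225]=255
c=max(cv2.findContours(m&k,0,1)[0],key=cv2.contourArea)
r=cv2.minAreaRect(np.array([plane("top",p,9)[:2] for p in c[:,0].astype(float)],np.float32));print("butter",np.round(r[0],1),np.round(r[1],1),round(r[2],1))
for z in(30,):
  for c in blobs("top","9",(82,80,30),(98,255,255)): print("teal",plane("top",cv2.minEnclosingCircle(c)[0],z+4).round(1))
E
```

```text
butter [555.7 332.2] [150.1  92.6] 86.3
teal [339.2 309.9  34. ]
```

View pics/t10.png

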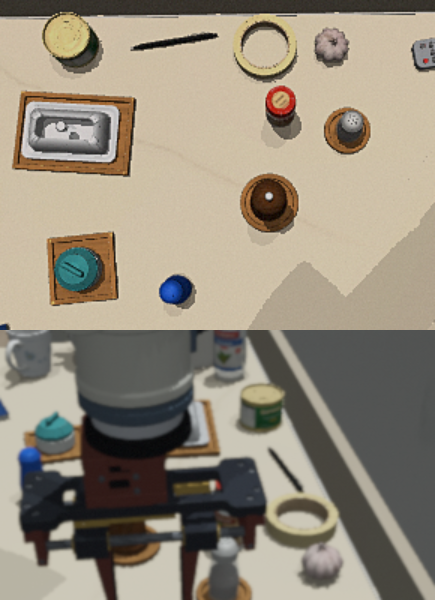

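All four things stand in their stands. In the top view, the butter is in the oblong one at about (178,229), the timer in the square one at about (182,319), the pepper at about (309,274) and the salt at about (363,224). The garlic and spice jar are where they were. The butter measures about 4 mm off centre and within 0.5° of the stand. Handing in.

```bash
python3 -c "
from station import arm
print(arm.close_job())"
```

```text
the job is handed in; nothing more can be done
None
```

The job is handed in at about 28 s on the robot's clock: salt, pepper, timer and butter each sit upright in their own stands, the garlic and spice jar were left where they were, and the judge's verdict was not shown.

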